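# Dot-mark a piston crown and hold the loupe in focus over the mark

### The job

Strike the dot on the piston by pressing the marking jig's red plunger head down to its stop and letting it spring back up, then pull the carriage by its black knob all the way out to its end stop so the piston stands clear. Then pick up the loupe by its handle and, for the inspector to look through, hold it level and still with the lens centred over the blue spot on the piston and at the height of the surface gauge's red pointer tip, touching neither jig nor gauge. Finish while still holding it there; do not shift the gauge's pointer or disturb the feeler gauges, vee block or black tape roll lying about.

Things in the scene. Friction and masses are not known exactly. Their poses are not given: they have to be found in the camera images.
- plunger_top (a point): Centre of the top of the red mushroom head (34 mm across, 12 mm thick) of the jig's spring plunger, 184 mm over the bench at rest; it travels 12 mm straight down. Nothing stands above it. It runs in a steel barrel on the end of a green arm whose top is 146 mm over the bench; the arm's column stands 92 mm behind (the jig's +x side), no higher.
- plunger (a joint): Travel of the plunger in m: 0 up at rest, 0.012 pressed down to its stop. Its spring resists with 4 N at the start and about 14 N at the stop, and returns it when let go.
- carriage_knob (a point): Centre of the carriage's upright black knob (25 mm across; spans 40 to 72 mm over the bench). Its frame is the jig's: the carriage slides along the jig's own +y, about world +y (the robot's left), turned by the jig's yaw. The edge of the piston (80 mm across) stays 72 mm from the knob's axis on the -y side. The gauge's 9 mm spindle, 230 mm high, stands about 140 mm off the slide line on the +x side.
- carriage (a joint): Travel of the carriage in m: 0 home under the plunger (at the start), 0.100 pulled out to its end stop. It slides with about 3 N of friction and stays where it is left.
- blue_spot (a point): Centre of the blue dye spot (16 mm across) in the middle of the upturned piston crown, where the dot is struck; 86 mm over the bench. The piston (80 mm across, 64 mm high, 0.42 kg) sits loose in a 20 mm deep ring nest on the carriage and rides with it: at the start it is under the plunger. The knob lies 112 mm from the spot along the jig's +y.
- pointer_tip (a point): Tip of the red-ended scriber of the steel surface gauge; it marks the focal height, 130 to 180 mm over the bench. The scriber (4 mm thick, 80 mm long) is level and runs back to the spindle along the gauge's own +x. With the carriage out the tip stands about 50 to 105 mm horizontally from the blue spot, on the jig's +x side. The gauge is loose (1.7 kg).
- loupe_grip (a point): Grip point in the middle of the black loupe handle, half-way up, near the balance point. The loupe (about 0.12 kg) lies flat on the bench at the start, this point 11 mm over the bench. Handle 18 mm wide, 22 mm high, reaching 68 mm from here along own -x and 24 mm along own +x; pinch it across its own y. Own z is up when level.
- lens (a point): Centre of the loupe's lens (62 mm across its dark steel rim, 18 mm thick), 72 mm along the loupe's own +x from the grip point and at the same height. Its own z is the optical axis (up when level).
- feeler_set: Bystander, folded feeler gauges in their case, 16x100x14 mm, lying on the bench; origin under its middle
- vee_block: Bystander, steel vee block 50x60x45 mm on the bench; origin under its middle
- tape_roll: Bystander, black tape roll, 58 mm across, 19 mm high, on the bench; origin under its middle
- drill_tip (a point): Obstacle: tip of the bit of the yellow drill in its column stand, 270 mm over the bench, in front of the robot beyond the work. Bit 8 mm thick; above 346 mm the chuck and drill body, up to 70 mm across, rise to 600 mm, the column stands 100 mm behind. Pass in front of it (nearer the robot) when going between the loupe and the jig.
There are look-alikes about, which are no part of the job. What is shaped like the part that bears blue_spot but orange is not meant.

How it is judged:
By the outcome, as a careful person would: the job done as asked, in the order asked, and still so for the second after the job is handed in, while the arm keeps its last pose, push and grip.
It also fails if it takes over 72 s, if anything falls off the work surface, if the arm or the gripper's body presses on something with over 40 N, if the wrist force passes 120 N, or if a joint passes its speed limit or range.

### The arm

A 6-joint arm with a two-finger parallel gripper is mounted at the origin on a cart in front of the work surface, level with it; the furniture and walls round the work are solid. World frame = base frame: x ahead of the robot, y to its left, z up, the work surface at z = 0. Lengths are in m, angles in rad, forces in N, time in s.
With the tool pointing down it reaches from about 0.375 to 0.9 m from the base axis. Payload 3.1 kg.
Tool frame: the origin (TCP) lies midway between the tips of the shut fingers; the grasp point (between the pads) lies 19 mm behind it; z points along the fingers, y is the line along which they close (so a half turn about z gives the same grasp; the last joint's range is limited). The gripper opens to 87 mm and grips with 3 to 60 N. Pads are 19 mm wide; open, the fingers measure 117 mm over their backs; the gripper's body (75 mm by 190 mm) begins 51 mm behind the grasp point.
Start: joints at [0.996, 0.527, 1.433, -0, 1.181, -0.178], TCP at [0.242, 0.576, 0.223] pointing down, gripper open.
Joint ranges: [-3.08, 3.08], [-0.75, 2.2], [0.22, 2.44], [-1.43, 4.57], [0, 2.65], [-2.85, 2.85]. Speed limits (rad/s): [2.79, 2.79, 3.14, 3.14, 3.14, 3.14].

### API

Orientations are given as a unit quaternion [x, y, z, w].
In Python, from rig import status, imaging, order gives the robot as it stands.
- The arm moves only by the tool arm_command, never from a script. Its argument "deltas" is one flat list of numbers, 5 for each row, row after row: the opening, from -1 (shut) to 1 (fully open), so that 0 is half open, then the shift along the tool's x, y, z in m, then the turn about the tool's z in rad. In form: [gripper, tx, ty, tz, roll, gripper, tx, ty, tz, roll, ...]. A call has 1 to 12 rows; each row shifts and turns the commanded pose from where the row before left it, along the tool's axes as they then stand; what a row does not reach is not made up. A row lasts 1/8 s, in which the tool goes at most 62.5 mm and 10.7 degrees, less where a joint would pass 70% of its speed; a pose out of reach is approached as far as the arm can. A call with a gripper value outside its range is refused whole. The fingers move at their own pace and stop on an object; "newtons" is the grip in N (left out, the last holds). Time passes only in rows, so rows that do not move let the fingers close. It gives the time, the measured TCP pose, the force, the opening and the grip force at its end, in the units of the state.
- status.get_obs(): the state, without advancing time (a new reading comes with each control period).
- imaging.camera(name): name is "scene" or "side" or "wrist"; returns (picture, depth): 400x640x3 uint8, red, green, blue; 400x640 float32, m along the optical axis (not along the pixel's ray), 0 where there is no reading.
- imaging.camera_params(name): a dict with "intrinsics" (3x3 intrinsics, pixels), "k1" (the pictures are not rectified: a ray, as slopes to the right and down, at radius r is drawn at 1 + k1 r^2 times it, then the intrinsics apply), "camera_from_world" (4x4, takes a point from world to camera coordinates). Camera axes: x right, y up, looking along -z (the intrinsics and any distortion apply to the point x, -y, -z); pixel columns grow to the right and rows downward; lengths in m; the calibration is good to about 2 mm. A picture is of the moment at which its call begins: read the wrist's pose just before it. camera_params takes no time and is no camera call; for the wrist camera it gives the pose at the moment of the call.
- order.hand_in(): hands the job in; it is judged then, once.
The state is a dict: "time": time; "q": joint angles; "joint_velocities": joint speeds; "joint_torque": joint torques, N m; "position": TCP position; "tool_rot": TCP orientation; "ft_force": force on the tool from outside, world axes, zero at the start; "moment": the same for the moment, N m; "grip_width": finger opening in m; "grip_force": force on a finger pad.
Only numpy, scipy, OpenCV 4.12 (cv2) and the standard library are available. Lean on these libraries where they do the work, as an engineer would, in place of code of your own. Each camera call takes 0.05 s, during which the arm holds its last target. There are 200 camera calls.

## Working session

There is one attempt and no reset: what is moved stays moved. The work goes in short steps, Python scripts to look and compute and a tool call to move; the robot and the scene stay as the last step left them, time stands still between calls to the robot, and variables do not carry over. Pictures are saved under pics/ and viewed, at most 10 in all, crops included, and the job is handed in when it is done.

Besides the shell and the picture viewer there is one more tool, called after "Request:" by a JSON object that holds its "api" and its "payload", one argument or row to a line. arm_command: Moves the arm, as the interface text tells. Its arguments: {"type":"object","properties":{"deltas":{"type":"array"},"newtons":{"type":"number"}},"required":["deltas"]}

```bash
ls; mkdir -p pics; cat > h.py <<'E'
import numpy as np, cv2
from rig import status, imaging, order
def grab(n):
    p=imaging.camera_params(n); im,d=imaging.camera(n); return im,d,p
def pts(px,p):
    """pixels -> (origin, unit-depth rays in world)"""
    K=np.array(p["intrinsics"]);k1=p["k1"];T=np.linalg.inv(np.array(p["camera_from_world"]))
    u=np.atleast_2d(np.array(px,float))
    a=np.c_[(u[:,0]-K[0,2])/K[0,0],(u[:,1]-K[1,2])/K[1,1]]
    s=a.copy()
    for _ in range(20): s=a/(1+k1*(s**2).sum(1,keepdims=True))
    r=np.c_[s[:,0],-s[:,1],-np.ones(len(s))]@T[:3,:3].T
    return T[:3,3],r
def onz(px,z,p):
    o,r=pts(px,p); return o+r*((z-o[2])/r[:,2])[:,None]
def dep(px,d,p):
    o,r=pts(px,p); return o+r*np.array([d[int(v),int(u)] for u,v in np.atleast_2d(px)])[:,None]
def save(n,im): cv2.imwrite("pics/"+n,im[:,:,::-1])
E
python3 - <<'E'
from h import *
o=status.get_obs(); print({k:np.round(v,3).tolist() for k,v in o.items()})
for n in ["scene","side","wrist"]:
    im,d,p=grab(n); save(n+"0.png",im); np.savez("pics/"+n+"0.npz",im=im,d=d,**p)
    print(n,np.round(np.linalg.inv(p["camera_from_world"]),3).tolist(),np.round(p["intrinsics"],1).tolist(),p["k1"])
E
```

```text
pics
{'time': 0.0, 'q': [0.995, 0.528, 1.434, -0.0, 1.181, -0.179], 'joint_velocities': [0.002, -0.002, -0.0, -0.001, -0.002, -0.001], 'joint_torque': [-0.0, -44.004, -17.659, 0.063, 0.058, -0.0], 'position': [0.241, 0.576, 0.222], 'tool_rot': [0.197, 0.98, -0.001, -0.0], 'ft_force': [0.168, 1.245, 0.248], 'moment': [0.048, -0.024, -0.005], 'grip_force': 0.0, 'grip_width': 0.087}
scene [[0.809, 0.332, -0.485, 0.014], [-0.588, 0.458, -0.667, -0.691], [0.0, 0.824, 0.566, 0.787], [0.0, 0.0, 0.0, 1.0]] [[375.5, 0.0, 320.8], [0.0, 375.5, 194.4], [0.0, 0.0, 1.0]] -0.042237947330591524
side [[-0.995, 0.057, -0.086, 0.419], [-0.104, -0.58, 0.808, 1.302], [-0.004, 0.812, 0.583, 1.067], [0.0, 0.0, 0.0, 1.0]] [[470.4, 0.0, 319.1], [0.0, 470.4, 199.0], [0.0, 0.0, 1.0]] -0.1399166191188466
wrist [[0.386, -0.881, -0.273, 0.165], [0.922, 0.368, 0.118, 0.608], [-0.004, -0.297, 0.955, 0.384], [0.0, 0.0, 0.0, 1.0]] [[282.3, 0.0, 320.1], [0.0, 282.3, 202.4], [0.0, 0.0, 1.0]] -0.018172871990776145
```

View pics/scene0.png

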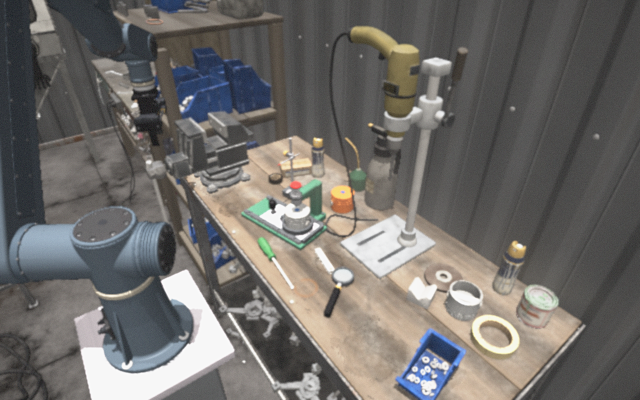

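View pics/side0.png

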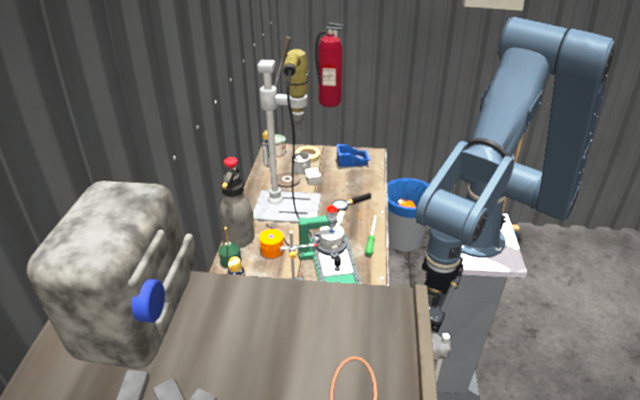

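Candidates:

| Thing | Scene px | Side px | Could be confused with |
|---|---|---|---|
| Plunger head | red (295,185) | (333,210) | red bottle cap in side (231,162) |
| Piston | grey (297,215) | – | orange look-alike (342,198) |
| Knob | black (272,203) | (337,262) | tape roll (275,178) |
| Loupe | black handle (333,300), lens (343,275) | – | white-handled item (323,260) |
| Gauge | (291,160) | (291,250) | – |

I'll check these choices in close crops.

```bash
python3 - <<'E'
from h import *
a=np.load("pics/scene0.npz")["im"][130:250,240:360]; b=np.load("pics/side0.npz")["im"][185:290,260:380]
c=np.load("pics/scene0.npz")["im"][240:325,290:370]
A=cv2.resize(a,(400,400),interpolation=2);B=cv2.resize(b,(400,350),interpolation=2)
o=np.zeros((600,800,3),np.uint8);o[:400,:400]=A;o[:350,400:]=B
o[400:600,:188]=cv2.resize(c,(188,200),interpolation=2)
w=np.load("pics/wrist0.npz")["im"];o[350:600,400:]=cv2.resize(w,(400,250))
save("crop1.png",o)
E
```

```text
(no output)
```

View pics/crop1.png

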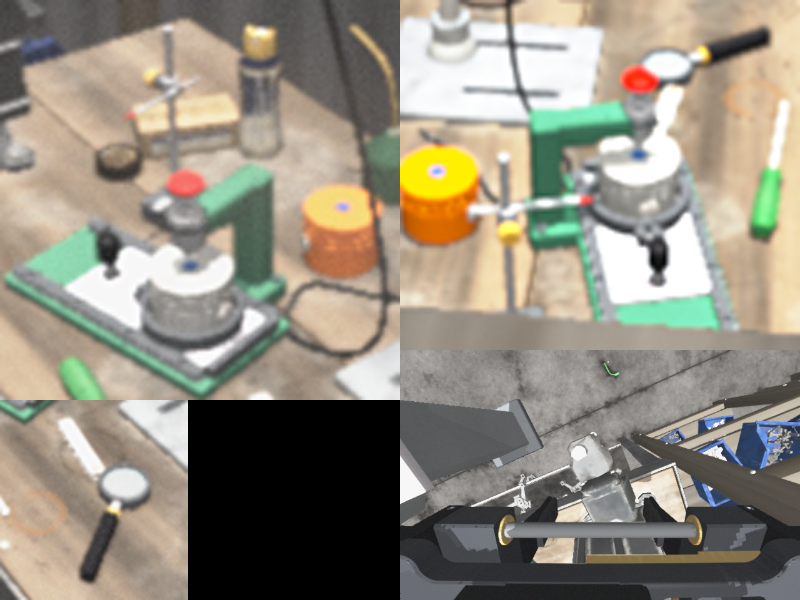

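The top-left crop shows the red plunger head at scene (296,185), blue spot (297,210), knob (272,202) and red pointer tip (279,165). In the side view they are head (332,208), spot (331,231), knob (337,258) and tip (316,245). The loupe (bottom left) has its lens at scene (343,275) and its handle reaches to (326,315). The orange piston is separate. Next I'll locate them in 3D.

```bash
python3 - <<'E'
from h import *
D={n:np.load(f"pics/{n}0.npz") for n in("scene","side")}
def cen(n,cond,box):
    x0,y0,x1,y1=box; c=D[n]["im"][y0:y1,x0:x1].astype(int); h=cv2.cvtColor(D[n]["im"][y0:y1,x0:x1],cv2.COLOR_RGB2HSV).astype(int)
    m=cond(h); k,l,s,ce=cv2.connectedComponentsWithStats(m.astype(np.uint8))
    i=1+np.argmax(s[1:,4]); return ce[i]+[x0,y0],s[i]
red=lambda h:((h[...,0]<6)|(h[...,0]>172))&(h[...,1]>120)&(h[...,2]>90)
blue=lambda h:(h[...,0]>100)&(h[...,0]<130)&(h[...,1]>90)
blk=lambda h:(h[...,2]<55)
R={}
for nm,c,bs,bd in [("head",red,(285,178,308,192),(322,200,345,215)),("spot",blue,(288,203,304,216),(324,226,338,236)),("tip",red,(272,158,288,172),(308,238,322,252)),("knob",blk,(264,192,280,212),(330,250,345,275))]:
    a,sa=cen("scene",c,bs); b,sb=cen("side",c,bd)
    o1,r1=pts(a,D["scene"]); o2,r2=pts(b,D["side"])
    A=np.c_[r1[0],-r2[0]]; t=np.linalg.lstsq(A,o2-o1,rcond=None)[0]
    P1=o1+r1[0]*t[0];P2=o2+r2[0]*t[1]
    print(nm,a.round(1),sa[2:],b.round(1),sb[2:],((P1+P2)/2).round(4),"gap",np.linalg.norm(P1-P2).round(4))
    z={"head":.179,"spot":.086,"knob":.057}.get(nm)
    if z: print("   onz",onz(a,z,D["scene"]).round(4),onz(b,z,D["side"]).round(4))
# loupe
p=D["scene"]
im=p["im"][240:330,300:380]; h=cv2.cvtColor(im,cv2.COLOR_RGB2HSV).astype(int)
m=(h[...,2]<60).astype(np.uint8); k,l,s,ce=cv2.connectedComponentsWithStats(m)
for i in range(1,k):
    if s[i,4]>15:
        ys,xs=np.where(l==i); q=np.c_[xs+300,ys+240].astype(float)
        r=cv2.minAreaRect(np.float32(onz(q,.016,p)[:,:2])); print("blk",s[i],onz(ce[i]+[300,240],.016,p).round(4),r)
print("lens px", onz([[343,275],[343,273]],.018,p).round(4))
E
```

```text
head [295.2 184.9] [11  7 61] [331.2 208.8] [12  8 72] [0.5064 0.1165 0.1746] gap 0.0018
   onz [[0.5018 0.1105 0.179 ]] [[0.5068 0.1216 0.179 ]]
spot [296.5 209.5] [2 2 4] [331.1 230.9] [3 3 8] [0.506  0.1152 0.0834] gap 0.0011
   onz [[0.5036 0.1122 0.086 ]] [[0.5063 0.1179 0.086 ]]
tip [279. 164.] [1 1 1] [315.2 244.6] [3 2 5] [0.5414 0.2744 0.1604] gap 0.0016
knob [272.2 205.4] [ 5  6 20] [337.2 262.8] [ 5  7 24] [0.4779 0.2248 0.0464] gap 0.0
   onz [[0.4712 0.2117 0.057 ]] [[0.4773 0.2359 0.057 ]]
blk [25 50 15 27 78] [[ 0.4047 -0.2008  0.016 ]] ((0.40962186455726624, -0.19494283199310303), (0.08863366395235062, 0.01334316935390234), 33.90283966064453)
lens px [[ 0.4906 -0.139   0.018 ]
 [ 0.4953 -0.1332  0.018 ]]
```

Every point matches its stated height, and the loupe handle and lens agree on the grip point at about (0.428,-0.183) with yaw about 34°. I'll move to look from above the jig with the fingers shut.

Request:
{"api": "arm_command", "payload": {
  "deltas": [-1,0,0,-0.06,0,-1,0,0,-0.06,0,-1,-0.0483,-0.0348,0,0,-1,-0.0483,-0.0348,0,0,-1,-0.0483,-0.0348,0,0,-1,-0.0483,-0.0348,0,0,-1,-0.0483,-0.0348,0,0,-1,-0.0483,-0.0348,0,0,-1,-0.0483,-0.0348,0,0,-1,-0.0483,-0.0348,0,0,-1,0,0,0,0,-1,0,0,0,0]
}}

```text
time: 1.65
position: [0.4898, 0.1704, 0.3422]
tool_rot: [0.198, 0.98, 0.0, -0.001]
ft_force: [-0.3, 0.6, 0.1]
grip_width: 0.0004
grip_force: 0.0
```

```bash
python3 - <<'E'
from h import *
o=status.get_obs(); print(o["position"],o["tool_rot"],o["q"],o["time"])
im,d,p=grab("wrist"); save("w1.png",im); np.savez("pics/w1.npz",im=im,d=d,**p)
print(np.round(np.linalg.inv(p["camera_from_world"]),3).tolist())
s=np.load("pics/scene0.npz"); print("drill col foot",onz([[408,240]],.02,s))
E
```

```text
[0.4897676  0.17040512 0.34217642] [ 1.97541591e-01  9.80294200e-01  1.25588602e-04 -7.65092345e-04] [ 1.18676780e-01  2.55824174e-01  1.53104502e+00  7.33205011e-04
  1.35609879e+00 -1.05457721e+00] 1.65
[[0.387, -0.881, -0.272, 0.414], [0.922, 0.369, 0.116, 0.202], [-0.002, -0.296, 0.955, 0.505], [0.0, 0.0, 0.0, 1.0]]
drill col foot [[ 0.74176595 -0.14509976  0.02      ]]
```

View pics/w1.png

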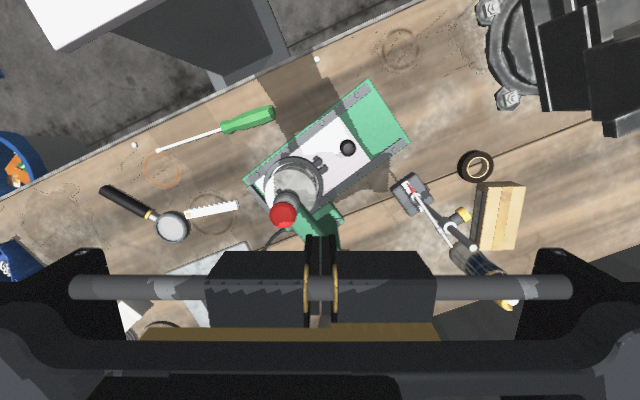

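The wrist view shows the red head at (283,215), piston behind it, knob (348,148), red pointer tip (408,188) with the scriber running to the spindle at about (450,225), tape roll (476,166), and the loupe with lens (172,226) and handle to (105,190). I'll measure all of it from here.

```bash
cat >> h.py <<'E'
def comps(im,cond,box,mn=4):
    x0,y0,x1,y1=box; h=cv2.cvtColor(np.ascontiguousarray(im[y0:y1,x0:x1]),cv2.COLOR_RGB2HSV).astype(int)
    k,l,s,ce=cv2.connectedComponentsWithStats(cond(h).astype(np.uint8))
    return sorted([(int(s[i,4]),(ce[i]+[x0,y0]).round(2),(np.argwhere(l==i)[:,::-1]+[x0,y0])) for i in range(1,k) if s[i,4]>=mn],key=lambda t:-t[0])
red=lambda h:((h[...,0]<7)|(h[...,0]>172))&(h[...,1]>120)&(h[...,2]>70)
blue=lambda h:(h[...,0]>100)&(h[...,0]<130)&(h[...,1]>90)&(h[...,2]>40)
blk=lambda h:(h[...,2]<62)
E
python3 - <<'E'
from h import *
D=np.load("pics/w1.npz");im=D["im"]
hd=comps(im,red,(265,195,305,235))[0]; print("head",hd[:2],onz(hd[1],.178,D).round(4))
(cx,cy),r=cv2.minEnclosingCircle(hd[2].astype(np.float32));print(cx,cy,r, dep((283,212),D["d"],D))
kn=comps(im,blk,(335,135,362,162))[0]; print("knob",kn[:2],onz(kn[1],.065,D).round(4),dep(kn[1],D["d"],D))
for t in comps(im,red,(395,178,425,200),2):
    P=dep(t[2],D["d"],D); print("tip",t[:2],P[np.argsort(t[2][:,1])][::max(1,len(P)//6)].round(4).tolist())
    print(onz(t[1],.16,D))
# loupe
hb=comps(im,blk,(90,175,165,225))[0]
rc=cv2.minAreaRect(np.float32(onz(hb[2],.018,D)[:,:2]));print("handle",hb[:2],rc)
g=cv2.cvtColor(im[200:250,145:200],cv2.COLOR_RGB2GRAY)
print(cv2.HoughCircles(cv2.resize(g,None,fx=3,fy=3),cv2.HOUGH_GRADIENT,1,60,param1=80,param2=20,minRadius=35,maxRadius=75))
x=comps(im,lambda h:(h[...,1]<60)&(h[...,2]>120),(150,205,195,245))[0];print("lens",x[:2],onz(x[1],.015,D))
# carriage slide edges
e=comps(im,lambda h:(h[...,0]>60)&(h[...,0]<90)&(h[...,1]>80),(235,70,415,215))
print([ (t[0],t[1]) for t in e[:3]]); rc=cv2.minAreaRect(np.float32(onz(np.vstack([t[2] for t in e if t[0]>30 and t[1][1]<200]),.012,D)[:,:2]));print(rc)
E
```

```text
head (546, array([282.32, 214.55])) [[0.5033 0.1132 0.178 ]]
282.4320373535156 214.55502319335938 13.509634971618652 [[0.49914858 0.11689548 0.18364384]]
knob (90, array([346.53, 146.31])) [[0.4715 0.2208 0.065 ]] [[0.47049567 0.22050251 0.07270738]]
tip (15, array([411.27, 189.2 ])) [[0.532, 0.2698, 0.1645], [0.5354, 0.2713, 0.1646], [0.5375, 0.2723, 0.1634], [0.539, 0.2729, 0.1641], [0.5399, 0.2723, 0.1651], [0.5408, 0.2709, 0.1647], [0.5418, 0.2732, 0.1644], [0.5424, 0.2716, 0.1649]]
[[0.54039526 0.27283374 0.16      ]]
handle (324, array([125.61, 197.9 ])) ((0.40880075097084045, -0.17947626113891602), (0.09138645231723785, 0.015525100752711296), 37.38689422607422)
[[[83.5 74.5 46.3]]]
lens (1452, array([171.52, 225.17])) [[ 0.48683623 -0.13189557  0.015     ]]
[(2858, array([363.82, 124.37])), (598, array([254.28, 117.42])), (189, array([326.27, 210.19]))]
((0.43943774700164795, 0.18584534525871277), (0.29773011803627014, 0.12905347347259521), 81.2147445678711)
```

Head (0.504,0.114), knob (0.472,0.221) and spacing 112 mm all check. Next is to centre over the head and come down close to it.

Request:
{"api": "arm_command", "payload": {
  "deltas": [-1,-0.0352,-0.0458,0,0,-1,0,0,0.05,0,-1,0,0,0.05,0,-1,0,0,0.04,0,-1,0,0,0.008,0,-1,0,0,0,0,-1,0,0,0,0]
}}

```text
time: 2.58
position: [0.5064, 0.1151, 0.1964]
tool_rot: [0.197, 0.98, 0.0, 0.002]
ft_force: [0.8, -0.3, -0.5]
grip_width: 0.0004
grip_force: 0.0
```

```bash
python3 - <<'E'
from h import *
o=status.get_obs(); print(o["position"],o["ft_force"])
for n in("scene","side"):
    im,d,p=grab(n); t=comps(im,red,(280,170,315,200) if n=="scene" else (315,195,350,220)); print(n,[x[:2] for x in t[:2]])
    a=im[160:220,260:330] if n=="scene" else im[180:240,300:370]
    save(f"p_{n}.png",cv2.resize(a,(350,300),interpolation=2))
im=np.hstack([cv2.imread("pics/p_scene.png"),cv2.imread("pics/p_side.png")]); cv2.imwrite("pics/p1.png",im)
E
```

```text
[0.50635237 0.11506458 0.19637688] [ 0.80244684 -0.25327222 -0.53898185]
scene [(54, array([295.35, 184.78]))]
side [(61, array([331.36, 208.59]))]
```

View pics/p1.png

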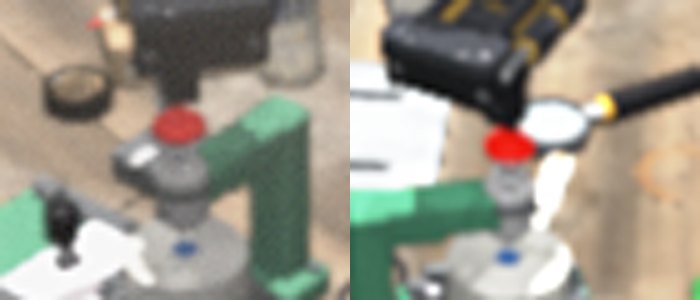

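The shut fingers sit right over the red head in both views: scene crop (178,100) over (180,125), and side crop (508,120) over (510,145). Now I'll press.

Request:
{"api": "arm_command", "payload": {
  "deltas": [-1,0,0,0.008,0,-1,0,0,0.004,0,-1,0,0,0.004,0,-1,0,0,0.004,0,-1,0,0,0.003,0,-1,0,0,0,0,-1,0,0,0,0]
}}

```text
time: 3.55
position: [0.5053, 0.1144, 0.173]
tool_rot: [0.197, 0.98, 0.0, 0.001]
ft_force: [-3.4, -0.3, 12.1]
grip_width: 0.0007
grip_force: 6.2
```

Request:
{"api": "arm_command", "payload": {
  "deltas": [-1,0,0,0.0015,0,-1,0,0,0,0,-1,0,0,0,0]
}}

```text
time: 3.92
position: [0.5054, 0.1144, 0.1724]
tool_rot: [0.197, 0.98, 0.0, 0.001]
ft_force: [-4.3, 0.2, 17.6]
grip_width: 0.0004
grip_force: 8.9
```

Request:
{"api": "arm_command", "payload": {
  "deltas": [-1,0,0,0.001,0,-1,0,0,0,0]
}}

```text
time: 4.18
position: [0.5054, 0.1144, 0.1723]
tool_rot: [0.197, 0.98, 0.0, 0.001]
ft_force: [-5.9, -0.3, 23.9]
grip_width: 0.0005
grip_force: 12.0
```

The force rose from 17.6 N to 23.9 N with no further travel, so the plunger is on its stop at 12 mm. I'll let it spring back, go over the knob and look.

Request:
{"api": "arm_command", "payload": {
  "deltas": [-1,0,0,-0.03,0,-1,0,0,-0.06,0,-1,0,0,-0.04,0,-0.1,0.039,0.043,0,-0.045,-0.1,0.039,0.043,0,-0.045,-0.1,0,0,0,0,-0.1,0,0,0,0]
}}

```text
time: 5.05
position: [0.4638, 0.2228, 0.2987]
tool_rot: [0.152, 0.988, -0.0, -0.0]
ft_force: [0.8, -0.6, 0.2]
grip_width: 0.0325
grip_force: 0.0
```

```bash
cat >> h.py <<'E'
from scipy.spatial.transform import Rotation as Ro
def tool(o,t):
    R=Ro.from_quat(o["tool_rot"]).as_matrix(); return R.T@(np.array(t)-o["position"])
def yaw(o):
    R=Ro.from_quat(o["tool_rot"]).as_matrix(); return np.degrees(np.arctan2(R[1,0],R[0,0]))
E
python3 - <<'E'
from h import *
o=status.get_obs(); print(o["position"],yaw(o),o["grip_width"])
im,d,p=grab("wrist"); save("w2.png",im); np.savez("pics/w2.npz",im=im,d=d,**p)
for t in comps(im,blk,(240,80,420,235),30): 
    if t[0]<3000: print(t[:2],dep(t[1],d,p),onz(t[1],.07,p))
for t in comps(im,red,(0,0,640,240),8): print("red",t[:2],dep(t[1],d,p))
E
```

```text
[0.46383467 0.22283649 0.29868407] 162.46346308897205 0.03245343942843612
(205, array([322.34, 180.91])) [[0.47099922 0.22257916 0.07180186]] [[0.47139682 0.22246461 0.07      ]]
(99, array([379.27, 216.75])) [[0.57406167 0.29260529 0.00810432]] [[0.54824666 0.28642261 0.07      ]]
(54, array([273.76, 186.56])) [[0.46433699 0.14628136 0.03839416]] [[0.45841172 0.15383447 0.07      ]]
(36, array([248.25,  82.47])) [[ 0.16939736 -0.00358293 -0.81234943]] [[0.31880538 0.17025329 0.07      ]]
red (10, array([378.9, 237.3])) [[0.60251952 0.28142266 0.02526544]]
```

View pics/w2.png

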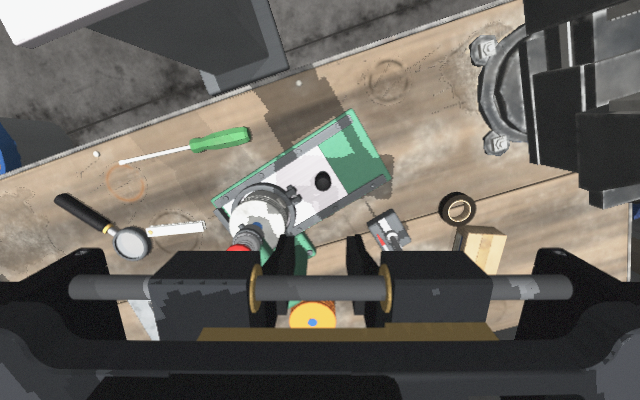

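The knob is at pixel (322,181), which gives (0.471,0.2225) with its top at 72 mm. The gauge and tape roll are to the right, clear of the gripper, and the head is at (240,248). I'll get the slide direction from the base edges before descending.

```bash
python3 - <<'E'
from h import *
D=np.load("pics/w2.npz");im=D["im"]
g=cv2.cvtColor(im,cv2.COLOR_RGB2GRAY)[90:240,200:400]
L=cv2.createLineSegmentDetector().detect(cv2.GaussianBlur(g,(3,3),0))[0][:,0]
for l in L:
    if np.hypot(l[2]-l[0],l[3]-l[1])>35:
        q=l.reshape(2,2)+[200,90]; P=onz(q,.015,D); v=P[1]-P[0]; a=np.degrees(np.arctan2(v[1],v[0]))%180
        print(q.round(0).tolist(),"len",np.linalg.norm(v).round(3),"yaw",(a-90).round(1))
E
```

```text
[[295.0, 225.0], [346.0, 195.0]] len 0.102 yaw 14.7
[[315.0, 146.0], [261.0, 180.0]] len 0.104 yaw 14.7
[[346.0, 192.0], [318.0, 147.0]] len 0.087 yaw -75.0
[[359.0, 198.0], [322.0, 220.0]] len 0.071 yaw 15.5
[[353.0, 151.0], [334.0, 116.0]] len 0.062 yaw -77.1
[[201.0, 105.0], [242.0, 91.0]] len 0.067 yaw 0.0
[[394.0, 157.0], [391.0, 194.0]] len 0.062 yaw 71.7
[[251.0, 91.0], [200.0, 109.0]] len 0.082 yaw -0.2
[[200.0, 147.0], [243.0, 138.0]] len 0.07 yaw -6.3
[[333.0, 117.0], [293.0, 143.0]] len 0.074 yaw 14.8
[[376.0, 153.0], [352.0, 110.0]] len 0.077 yaw -75.5
[[241.0, 131.0], [200.0, 141.0]] len 0.066 yaw -4.8
[[200.0, 136.0], [236.0, 126.0]] len 0.058 yaw -1.5
[[349.0, 191.0], [381.0, 172.0]] len 0.059 yaw 14.7
[[282.0, 114.0], [333.0, 97.0]] len 0.08 yaw 0.6
```

Request:
{"api": "arm_command", "payload": {
  "deltas": [0.1,-0.001,0.002,0.05,0,0.1,0,0,0.05,0,0.1,0,0,0.05,0,0.1,0,0,0.03,0,0.1,0,0,0,0]
}}

```text
time: 5.72
position: [0.4645, 0.2228, 0.1168]
tool_rot: [0.154, 0.988, -0.001, -0.003]
ft_force: [0.5, 0.1, 0.9]
grip_width: 0.0476
grip_force: 0.0
```

Request:
{"api": "arm_command", "payload": {
  "deltas": [0.1,0,0,0.04,0,0.1,0,0,0.034,0,0.1,0,0,0,0,-1,0,0,0,0,-1,0,0,0,0,-1,0,0,0,0,-1,0,0,0,0],
  "newtons": 15
}}

```text
time: 6.6
position: [0.4666, 0.2255, 0.0463]
tool_rot: [0.153, 0.988, 0.001, 0.001]
ft_force: [-0.1, 3.4, 6.8]
grip_width: 0.0238
grip_force: 15.0
```

Request:
{"api": "arm_command", "payload": {
  "deltas": [-1,0.0053,0.0085,-0.001,0,-1,0.0107,0.0169,0,0,-1,0.0107,0.0169,0,0,-1,0.0107,0.0169,0,0,-1,0.0107,0.0169,0,0,-1,0,0,0,0]
}}

```text
time: 7.35
position: [0.4434, 0.3139, 0.0463]
tool_rot: [0.152, 0.988, 0.001, 0.001]
ft_force: [2.4, 3.0, 0.1]
grip_width: 0.024
grip_force: 15.0
```

Request:
{"api": "arm_command", "payload": {
  "deltas": [-1,0.0043,0.0068,0,0,-1,0.0027,0.0042,0,0,-1,0,0,0,0]
}}

```text
time: 7.72
position: [0.441, 0.3224, 0.0463]
tool_rot: [0.152, 0.988, -0.001, 0.001]
ft_force: [7.6, -7.6, 1.0]
grip_width: 0.0241
grip_force: 14.9
```

Request:
{"api": "arm_command", "payload": {
  "deltas": [-1,0.0016,0.0025,0,0,-1,0,0,0,0]
}}

```text
time: 7.98
position: [0.4409, 0.3225, 0.0462]
tool_rot: [0.151, 0.989, -0.003, 0.002]
ft_force: [9.9, -17.5, 1.6]
grip_width: 0.0236
grip_force: 14.8
```

It's firmly on the end stop: 100 mm travelled and 17 N with no motion. I'll relax, release and rise, then check.

Request:
{"api": "arm_command", "payload": {
  "deltas": [-1,-0.0021,-0.0034,0,0,-1,0,0,0,0,0.1,0,0,0,0,0.1,0,0,0,0,0.1,0,0,0,0,0.1,0,0,-0.03,0,0.1,0,0,-0.06,0,0.1,0,0,-0.06,0,0.1,0,0,-0.06,0,0.1,0,0,-0.05,0,0.1,0,0,0,0,0.1,0,0,0,0]
}}

```text
time: 9.48
position: [0.4382, 0.323, 0.3052]
tool_rot: [0.153, 0.988, -0.001, -0.001]
ft_force: [-0.1, -0.1, -0.2]
grip_width: 0.0477
grip_force: 0.0
```

```bash
python3 - <<'E'
from h import *
o=status.get_obs(); print(o["position"],yaw(o),o["ft_force"])
im,d,p=grab("wrist"); save("w3.png",im); np.savez("pics/w3.npz",im=im,d=d,**p)
s=np.vstack([im[:235]]); save("w3c.png",s)
for t in comps(im,blue,(150,100,450,235),4): print("blue",t[:2],dep(t[1],d,p),onz(t[1],.086,p))
for t in comps(im,red,(150,100,450,238),3): print("red",t[:2],dep(t[1],d,p))
for t in comps(im,blk,(240,120,420,225),30): 
    if t[0]<1000: print("blk",t[:2],dep(t[1],d,p))
S={}
for n in("scene","side"):
    im,d,p=grab(n); S[n]=(im,p); np.savez(f"pics/{n}1.npz",im=im,d=d,**p)
    for t in comps(im,blue,(265,180,315,225) if n=="scene" else (315,220,350,290),2): print(n,"blue",t[:2],onz(t[1],.086,p))
    print(n,[t[:2] for t in comps(im,red,(270,155,315,200) if n=="scene" else (305,195,350,255),1)])
E
```

```text
[0.43821162 0.32298865 0.30519532] 162.43400198800617 [-0.12188969 -0.12188506 -0.2270279 ]
blue (77, array([255.64, 225.64])) [[0.47702934 0.21136912 0.08776705]] [[0.47757453 0.21073608 0.086     ]]
blk (183, array([320.27, 181.24])) [[0.44588096 0.31939169 0.07205725]]
blk (49, array([400.82, 222.94])) [[0.5732798  0.42661067 0.00758535]]
blk (34, array([277.5 , 188.18])) [[0.35973712 0.34756215 0.46793126]]
scene blue (3, array([273.67, 197.67])) [[0.47832354 0.20989427 0.086     ]]
scene [(64, array([295.  , 184.84])), (1, array([279., 164.]))]
side blue (4, array([336.5, 251.5])) [[0.48137759 0.2162182  0.086     ]]
side [(4, array([315.5, 244.5]))]
```

View pics/w3c.png

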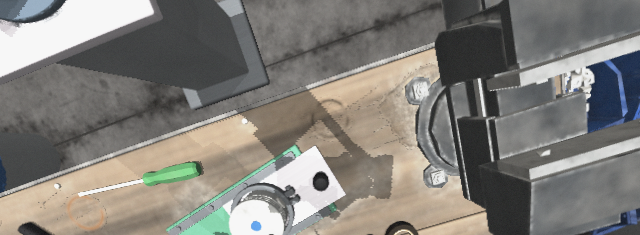

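The carriage is out: blue spot at pixel (256,226), which gives (0.478,0.211), and knob (320,181), exactly 100 mm from where it was. The red head is back up and the tip hasn't moved. Now I'll move across to the loupe, in front of the drill at about x 0.64.

Request:
{"api": "arm_command", "payload": {
  "deltas": [0.1,-0.016,-0.0536,0,0,0.1,-0.016,-0.0536,0,0,0.1,-0.016,-0.0536,0,0,0.1,-0.016,-0.0536,0,0,0.1,-0.016,-0.0536,0,0,0.1,-0.016,-0.0536,0,0,0.1,-0.016,-0.0536,0,0,0.1,-0.016,-0.0536,0,0,0.1,-0.016,-0.0536,0,0,0.1,0,0,0,-0.18]
}}

```text
time: 10.88
position: [0.4308, -0.1839, 0.3046]
tool_rot: [0.064, 0.998, 0.0, -0.001]
ft_force: [-0.9, -0.0, 0.1]
grip_width: 0.0479
grip_force: 0.0
```

Request:
{"api": "arm_command", "payload": {
  "deltas": [0.1,0,0,0,-0.18,0.1,0,0,0,-0.18,0.1,0,0,0,-0.18,0.1,0,0,0,-0.18,0.1,0,0,0,0,0.1,0,0,0,0]
}}

```text
time: 11.62
position: [0.4307, -0.1798, 0.3053]
tool_rot: [-0.291, 0.957, 0.001, -0.001]
ft_force: [0.5, -0.2, -0.2]
grip_width: 0.0476
grip_force: 0.0
```

```bash
python3 - <<'E'
from h import *
o=status.get_obs(); print(o["position"],yaw(o),o["q"])
im,d,p=grab("wrist"); save("w4.png",im); np.savez("pics/w4.npz",im=im,d=d,**p)
for t in comps(im,blk,(150,60,490,232),60)[:5]:
    r=cv2.minAreaRect(np.float32(onz(t[2],.02,p)[:,:2])); print(t[:2],r)
save("w4c.png",im)
E
```

```text
[ 0.43071839 -0.17982825  0.30530074] -146.16078322067273 [-6.35640087e-01  2.10534769e-01  1.70104411e+00  2.79141250e-05
  1.23185776e+00 -2.79705095e+00]
(390, array([321.77, 163.04])) ((0.41180792450904846, -0.18962207436561584), (0.08826185762882233, 0.017669450491666794), 34.265235900878906)
(87, array([390.14, 108.25])) ((0.2944481074810028, -0.14176815748214722), (0.1011679619550705, 0.0019817783031612635), 89.84400177001953)
```

View pics/w4.png

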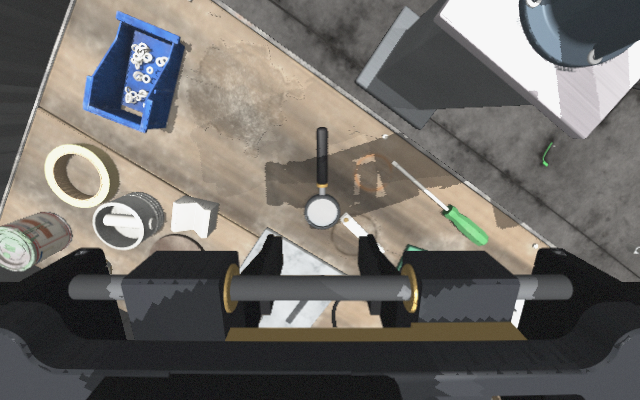

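The loupe stands upright in view: handle centre (322,157), lens (322,211), and its 34.3° axis matches the tool's 33.8°. I'll measure the lens centre and work out the grip point from it.

```bash
python3 - <<'E'
from h import *
D=np.load("pics/w4.npz");im=D["im"];o=status.get_obs()
x=comps(im,lambda h:(h[...,1]<70)&(h[...,2]>110),(302,192,342,232))[0]
(cx,cy),r=cv2.minEnclosingCircle(x[2].astype(np.float32)); print("glass",x[:2],cx,cy,r)
g=cv2.resize(cv2.cvtColor(im[185:240,295:350],cv2.COLOR_RGB2GRAY),None,fx=4,fy=4,interpolation=2)
c=cv2.HoughCircles(g,cv2.HOUGH_GRADIENT,1,300,param1=100,param2=15,minRadius=55,maxRadius=90); print((c/4+[295,185,0])[0])
L=onz([cx,cy],.018,D)[0];print("lens",L, tool(o,L), "r mm",np.linalg.norm(onz([cx+r,cy],.018,D)[0]-L))
P=dep(x[2],D["d"],D); print("lens z med",np.median(P[:,2]))
h=comps(im,blk,(300,120,340,195))[0]; q=onz(h[2],.021,D); T=np.array([tool(o,t) for t in q]); print("handle tool x",T[:,0].min(),T[:,0].max(),"y",np.percentile(T[:,1],[3,50,97]))
b=comps(im,lambda h:(h[...,0]>12)&(h[...,0]<30)&(h[...,1]>150),(310,175,335,200),2); print("brass",[(t[0],t[1],tool(o,onz(t[1],.015,D)[0])) for t in b])
E
```

```text
glass (994, array([320.92, 215.63])) 321.5 219.5 22.638561248779297
[[322.375      210.375       15.64999962]]
lens [ 0.50148553 -0.12908498  0.018     ] [-0.087111    0.00245518  0.2874601 ] r mm 0.03850938489713596
lens z med 0.014781510856917035
handle tool x -0.022778680311237955 0.06524331850434541 y [-0.00490053  0.00311187  0.01112574]
brass []
```

Request:
{"api": "arm_command", "payload": {
  "deltas": [0.1,-0.001,0.003,0.06,0,0.1,0,0,0.06,0,0.1,0,0,0.06,0,0.1,0,0,0.06,0,0.1,0,0,0.04,0,0.1,0,0,0.012,0,0.1,0,0,0,0,0.1,0,0,0,0]
}}

```text
time: 12.68
position: [0.4312, -0.1777, 0.0154]
tool_rot: [-0.292, 0.956, -0.001, 0.001]
ft_force: [0.2, 0.4, 0.6]
grip_width: 0.0476
grip_force: 0.0
```

Request:
{"api": "arm_command", "payload": {
  "deltas": [0.1,0,0,0.006,0,0.1,0,0,0.005,0,0.1,0,0,0,0,-1,0,0,0,0,-1,0,0,0,0,-1,0,0,0,0,-1,0,0,0,0,-1,0,0,0,0],
  "newtons": 25
}}

```text
time: 13.68
position: [0.4301, -0.177, 0.0031]
tool_rot: [-0.292, 0.956, 0.0, -0.0]
ft_force: [0.1, 0.0, -0.7]
grip_width: 0.018
grip_force: 25.0
```

The loupe is gripped, 18 mm between the pads. I'll lift, turn and carry it over the spot at height, in front of the drill.

Request:
{"api": "arm_command", "payload": {
  "deltas": [-1,0,0,-0.01,0,-1,0,0,-0.03,0,-1,0,0,-0.05,0,-1,0,0,-0.06,0,-1,0,0,-0.06,0,-1,0,0,-0.05,0,-1,0,0,-0.02,0.09,-1,0,0,0,0.1,-1,0,0,0,0.09,-1,0,0,0,0],
  "newtons": 30
}}

```text
time: 14.92
position: [0.4295, -0.1765, 0.2833]
tool_rot: [-0.157, 0.988, 0.0, -0.0]
ft_force: [0.8, -0.9, -0.2]
grip_width: 0.0177
grip_force: 30.0
```

Request:
{"api": "arm_command", "payload": {
  "deltas": [-1,-0.006,0.022,0,0,-1,-0.0116,0.0443,0,0,-1,-0.0116,0.0443,0,0,-1,-0.0116,0.0443,0,0,-1,-0.0116,0.0443,0,0,-1,-0.0116,0.0443,0,0,-1,-0.0116,0.0443,0,0,-1,-0.0116,0.0443,0,0,-1,-0.006,0.022,0,0,-1,0,0,0,0,-1,0,0,0,0]
}}

```text
time: 16.3
position: [0.4094, 0.188, 0.2829]
tool_rot: [-0.156, 0.988, -0.0, -0.0]
ft_force: [-0.2, 0.1, -1.7]
grip_width: 0.0179
grip_force: 30.0
```

```bash
python3 - <<'E'
from h import *
o=status.get_obs(); print(o["position"],yaw(o),o["grip_width"],o["grip_force"])
im,d,p=grab("wrist"); save("w5.png",im); np.savez("pics/w5.npz",im=im,d=d,**p)
for n in("scene","side"):
    a,d,p=grab(n); np.savez(f"pics/{n}2.npz",im=a,d=d,**p)
A=np.load("pics/scene2.npz")["im"][110:250,220:360];B=np.load("pics/side2.npz")["im"][170:290,270:410]
o=np.zeros((600,800,3),np.uint8);o[:350,:400]=cv2.resize(A,(400,350),interpolation=2);o[:350,400:]=cv2.resize(B,(400,350),interpolation=2);o[350:,:400]=cv2.resize(im,(400,250))
o[350:,400:]=cv2.resize(im[100:240,240:464],(400,250),interpolation=2)
save("c5.png",o)
E
```

```text
[0.4094329  0.18800963 0.28294116] -162.0065424034048 0.0178530741123883 29.992773234844208
```

View pics/c5.png

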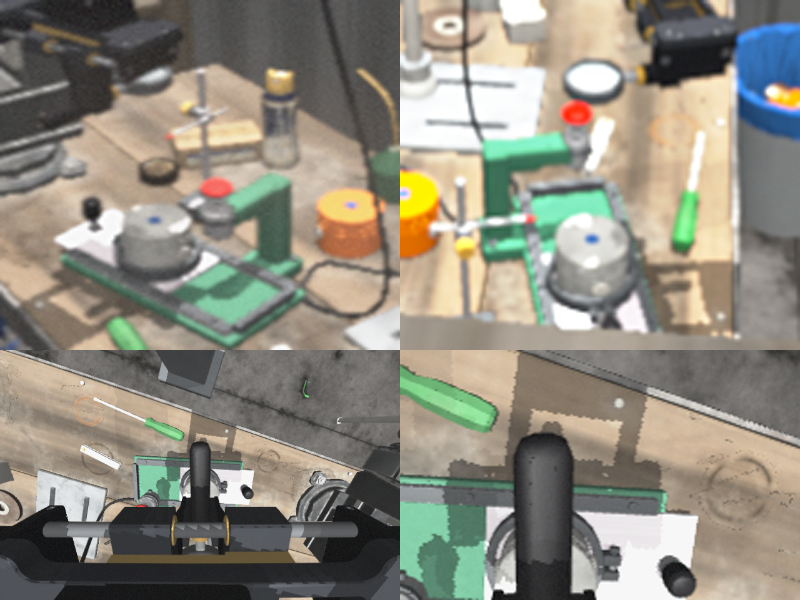

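The loupe is held level. The side crop shows the lens at about side px (338,197), the spot at (337,252) and the tip at (316,245). The lens is clear of everything. I'll measure the lens offset and refine the tip height from depth, using known heights as references.

```bash
python3 - <<'E'
from h import *
rl=lambda h:((h[...,0]<9)|(h[...,0]>170))&(h[...,1]>85)&(h[...,2]>70)
rays=[];
for f,bt,bh in [("scene0",(274,160,286,168),(285,178,308,192)),("side0",(308,240,322,249),(322,200,345,215)),("w1",(402,180,422,198),(265,195,305,235)),("scene1",(274,160,286,168),None),("side1",(308,240,322,249),None),("side2",(308,240,322,249),None)]:
    D=np.load(f"pics/{f}.npz"); t=comps(D["im"],rl,bt,1)[0]; P=dep(t[2],D["d"],D)
    print(f,"tip",t[:2],"z",np.sort(P[:,2].round(4))[-8:],"xy",np.median(P[:,:2],0).round(4), onz(t[1],.1625,D)[0].round(4))
    if bh: h=comps(D["im"],rl,bh)[0]; P=dep(h[2],D["d"],D); print("   head z top",np.percentile(P[:,2],[50,80,90,97]).round(4))
D=np.load("pics/side2.npz"); o=status.get_obs()
x=comps(D["im"],lambda h:(h[...,1]<60)&(h[...,2]>100),(322,186,352,208))[0]
e=cv2.fitEllipse(x[2].astype(np.float32)); print("lens side",x[:2],e); L=onz(x[1],.29,D)[0]; print("lens",L,tool(o,L))
P=dep(x[2],D["d"],D); print("lens z from depth",np.percentile(P[:,2],[10,50,90]),P.mean(0), tool(o,P.mean(0)))
s=comps(D["im"],blue,(325,243,350,262),2)[0]; print("spot",s[:2],onz(s[1],.086,D)[0],dep(s[1],D["d"],D))
for f in("scene2",):
    D=np.load("pics/scene2.npz"); s=comps(D["im"],blue,(262,185,285,208),2)[0]; print("spot",s[:2],onz(s[1],.086,D)[0],dep(s[1],D["d"],D))
D=np.load("pics/w5.npz");h=comps(D["im"],blk,(305,160,340,215))[0];T=np.array([tool(o,t) for t in onz(h[2],.301,D)]);print("handle tool x max",T[:,0].max(),"y med",np.median(T[:,1]))
P=dep(h[2],D["d"],D); q=np.array([tool(o,t) for t in P]); m=(q[:,0]>.02)&(abs(q[:,1])<.004); print("handle top slope (tool z vs x)",np.polyfit(q[m,0],q[m,2],1), "y vs x",np.polyfit(q[q[:,0]>.02,0],q[q[:,0]>.02,1],1))
E
```

```text
scene0 tip (5, array([278.8, 164.4])) z [-0.0022  0.0211  0.1594  0.1601  0.1615] xy [0.546  0.2744] [0.5387 0.2696 0.1625]
   head z top [0.1805 0.1826 0.1836 0.1841]
side0 tip (11, array([315.36, 244.91])) z [0.0263 0.0263 0.0267 0.0381 0.161  0.1631 0.1634 0.1637] xy [0.5552 0.1301] [0.5397 0.2786 0.1625]
   head z top [0.1798 0.1826 0.1847 0.1855]
w1 tip (23, array([410.61, 188.48])) z [0.1647 0.1649 0.165  0.1651 0.1651 0.1652 0.1652 0.1658] xy [0.5394 0.2715] [0.5383 0.2718 0.1625]
   head z top [0.1838 0.1847 0.1851 0.1857]
scene1 tip (6, array([278.83, 164.17])) z [-0.0018  0.0215  0.0331  0.1578  0.1609  0.1628] xy [0.5985 0.3764] [0.5396 0.2709 0.1625]
side1 tip (8, array([314.88, 244.88])) z [0.0227 0.0232 0.025  0.0269 0.0275 0.159  0.1626 0.1633] xy [0.5572 0.1287] [0.5411 0.2786 0.1625]
side2 tip (7, array([315., 245.])) z [0.0227 0.0235 0.0245 0.0248 0.0276 0.1623 0.1641] xy [0.5587 0.1282] [0.5407 0.2791 0.1625]
lens side (399, array([336.7 , 195.15])) ((336.4007873535156, 195.56350708007812), (13.685694694519043, 30.087892532348633), 67.74015808105469)
lens [0.48550557 0.2028765  0.29      ] [-0.07670694 -0.00873826 -0.00699066]
lens z from depth [-0.00511146  0.29096831  0.29708065] [0.49582346 0.04059473 0.17632349] [-0.03674557 -0.16632631  0.10673391]
spot (8, array([336.5, 251.5])) [0.48137759 0.2162182  0.086     ] [[0.48159478 0.21245825 0.08260448]]
spot (4, array([273.5, 197.5])) [0.47836128 0.2110611  0.086     ] [[0.48064898 0.21550043 0.08254823]]
handle tool x max 0.06089117984017554 y med 0.006862762030467524
handle top slope (tool z vs x) [-2.81301123  0.07073564] y vs x [0.01423272 0.00616385]
```

Tip height comes out at 0.1625 m from several readings, and the lens is already about over the spot. Loupe height is TCP + 8 mm, so I'll lower to TCP z = 0.1546 and check there.

Request:
{"api": "arm_command", "payload": {
  "deltas": [-1,0,0,0.03,0,-1,0,0,0.04,0,-1,0,0,0.03,0,-1,0,0,0.02,0,-1,0,0,0.008,0,-1,0,0,0,0,-1,0,0,0,0]
}}

```text
time: 17.32
position: [0.4106, 0.1885, 0.1558]
tool_rot: [-0.156, 0.988, 0.0, 0.001]
ft_force: [0.1, -0.1, -0.8]
grip_width: 0.0178
grip_force: 30.0
```

```bash
python3 - <<'E'
from h import *
o=status.get_obs(); print(o["position"],yaw(o),o["grip_width"],o["ft_force"])
for n in("scene","side"):
    a,d,p=grab(n); np.savez(f"pics/{n}3.npz",im=a,d=d,**p)
A=np.load("pics/scene3.npz")["im"][160:230,240:320];B=np.load("pics/side3.npz")["im"][195:270,290:370]
o=np.zeros((375,800,3),np.uint8);o[:350,:400]=cv2.resize(A,(400,350),interpolation=2);o[:375,400:]=cv2.resize(B,(400,375),interpolation=2)
save("c6.png",o)
E
```

```text
[0.41057278 0.18852582 0.15583913] -162.07414687881106 0.01777413178932527 [ 0.05183392 -0.07557802 -0.8040997 ]
```

View pics/c6.png

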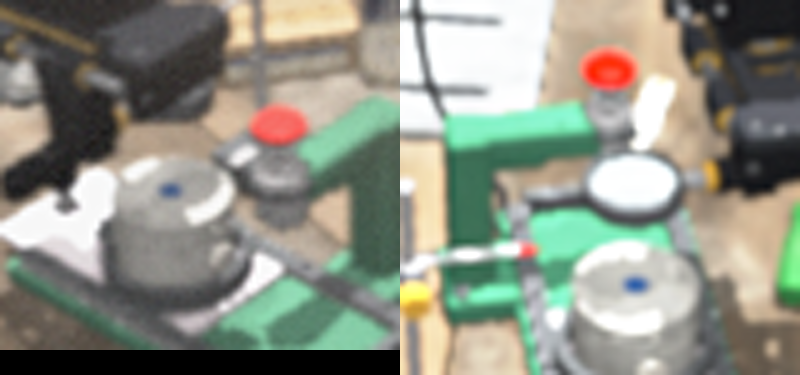

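In the side crop, the lens rim spans x 582–687 and y 150–222, so its centre is side px (336.8,232.2). The spot is at (337.2,252). In the scene view the lens is mostly hidden behind the gripper at (185,95). Nothing is touching.

```bash
python3 - <<'E'
from h import *
o=status.get_obs(); D=np.load("pics/side3.npz"); im=D["im"]
x=[t for t in comps(im,lambda h:(h[...,2]>150)&(h[...,1]<45),(324,222,350,244))][0]
x2=comps(im,lambda h:(h[...,2]<100),(322,222,346,246),5)[0]
print("glass",x[:2],"rim",x2[:2],x2[2].min(0),x2[2].max(0))
s=comps(im,blue,(325,243,350,262),2)[0]
S=onz(s[1],.086,D)[0]
for c,z in((x[1],.1637),((336.8,232.2),.1637),((x2[2].min(0)+x2[2].max(0))/2,.1637)):
    L=onz(c,z,D)[0]; print(c,"lens",L.round(4),"minus spot",(L-S)[:2].round(4),"tool",tool(o,L).round(4))
P=dep(x[2],D["d"],D); print("glass z",np.percentile(P[:,2],[10,50,90]),np.median(P,0))
h=onz((331.2,208.8),.179,D)[0]; print("head side",h)
# level: rim depth/plane fit
q=dep(x[2],D["d"],D);m=abs(q[:,2]-np.median(q[:,2]))<.006;A=np.c_[q[m,:2]-q[m,:2].mean(0),np.ones(m.sum())];print("slope",np.linalg.lstsq(A,q[m,2],rcond=None)[0],m.sum())
E
```

```text
glass (212, array([336.18, 230.17])) rim (41, array([334.71, 236.78])) [322 234] [345 239]
[336.18 230.17] lens [0.4845 0.2069 0.1637] minus spot [ 0.0031 -0.0093] tool [-0.0761 -0.0054 -0.0077]
(336.8, 232.2) lens [0.4819 0.2163 0.1637] minus spot [0.0005 0.0001] tool [-0.0765  0.0043 -0.0077]
[333.5 236.5] lens [0.4902 0.2371 0.1637] minus spot [0.0088 0.0209] tool [-0.0908  0.0215 -0.0076]
glass z [0.1623599  0.16708142 0.17150373] [0.4848934  0.20979504 0.16708142]
head side [0.50680893 0.12172922 0.179     ]
slope [0.00457242 0.06920802 0.16734358] 182
```

Measured against the spot in the same view, the lens is within 2 mm and level. A small trim of 1.5 mm back and 1 mm down, then settle.

Request:
{"api": "arm_command", "payload": {
  "deltas": [-1,0.0012,0,0.001,0,-1,0,0,0,0,-1,0,0,0,0,-1,0,0,0,0,-1,0,0,0,0]
}}

```text
time: 18.05
position: [0.4086, 0.1882, 0.154]
tool_rot: [-0.156, 0.988, -0.0, -0.0]
ft_force: [0.2, 1.0, -1.9]
grip_width: 0.0176
grip_force: 30.0
```

```bash
python3 - <<'E'
from h import *
o=status.get_obs(); print(o["position"],o["joint_velocities"].round(3) if hasattr(o["joint_velocities"],"round") else o["joint_velocities"],o["grip_width"],o["time"])
im,d,p=grab("side"); print([t[:2] for t in comps(im,red,(305,195,350,255),2)],[t[:2] for t in comps(im,blue,(325,243,350,262),2)])
print(order.hand_in())
E
```

```text
[0.4086301  0.18820822 0.15402842] [-0.001 -0.    -0.    -0.     0.002 -0.001] 0.017574987124130772 18.05
[(77, array([331.16, 208.53])), (3, array([315.33, 244.67]))] [(8, array([336.5, 251.5]))]
the job is handed in; nothing more can be done
None
```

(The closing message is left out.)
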